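# Light over the shackle pail

## Robot

A 7-joint arm with a two-finger parallel gripper is mounted at the origin on the work surface. World frame = base frame: x ahead of the robot, y to its left, z up, the work surface at z = 0. Lengths are in mm, angles in rad, forces in N, time in s.
With the tool pointing down it reaches from about 425 to 825 mm from the base axis. Payload 3.6 kg.
Tool frame: the origin (TCP) lies between the finger pads, 19 mm behind the fingertips; this is the grasp point; z points along the fingers, y is the line along which they close (so a half turn about z gives the same grasp; the last joint's range is limited). The gripper opens to 85 mm and grips with 20 to 120 N. Pads are 22 mm wide; open, the fingers measure 114 mm over their backs; the gripper's body (76 mm by 85 mm) begins 54 mm behind the grasp point. The pads swing forward as they close: fully open they stand 13 mm farther back than shut.
Start: joints at [-1.224, 0.615, -0.013, 1.423, 0.008, 1.103, -0.04], TCP at [237.318, 605.099, 249.997] pointing down, gripper open.
Joint ranges: [-3.12, 3.12], [-0.3, 2.06], [-1.34, 1.32], [0.26, 2.42], [-1.36, 4.5], [0.01, 1.98], [-2.84, 2.84]. Speed limits (rad/s): [2.79, 2.79, 3.14, 3.14, 3.14, 3.14, 3.14].

## Interface

Orientations are given as a 3x3 rotation matrix whose columns are the frame's x, y, z axes.
In Python, from bench import manip gives the robot as it stands.
- The arm moves only by the shell command python3 -m jog 'ROWS' [FORCE]. ROWS is JSON, one flat list of numbers, 5 for each row, row after row: the shift along the tool's x, y, z in mm, then the turn about the tool's z in degrees, then the finger opening in mm, from 0 to 85.4. A call has 1 to 20 rows; each row shifts and turns the commanded pose from where the row before left it, along the tool's axes as they then stand; what a row does not reach is not made up. A row lasts 1/10 s, in which the tool goes at most 50 mm and 8.59 degrees, less where a joint would pass 70% of its speed; a pose out of reach is approached as far as the arm can. A call with a gripper value outside its range is refused whole. The fingers move at their own pace and stop on an object; FORCE is the grip in N (left out, the last holds). Time passes only in rows, so rows that do not move let the fingers close. It gives the time, the measured TCP pose, the force, the opening and the grip force at its end, in the units of the state.
- manip.state(): the state, without advancing time (a new reading comes with each control period).
- manip.grab_frame(name): name is "side" or "top" or "wrist"; returns a dict with "frame" (384x512x3 uint8, red, green, blue), "fx", "fy", "cx", "cy" (pixels), "pose" (4x4, takes a point from camera to world coordinates). Camera axes: x right, y up, looking along -z (the intrinsics and any distortion apply to the point x, -y, -z); pixel columns grow to the right and rows downward; lengths in mm; the calibration is good to about 2 mm. A picture is of the moment at which its call begins. There is no depth.
- manip.hand_in(): hands the job in; it is judged then, once.
The state is a dict: "clock": time; "qpos": joint angles; "dq": joint speeds; "joint_torque": joint torques, N m; "eef_pos": TCP position; "tool_rot": TCP orientation; "force": force on the tool from outside, world axes, zero at the start; "moment": the same for the moment, N m; "finger_gap": opening from 0.0 (shut) to 1.0 (fully open); "grip_force": force on a finger pad.
Only numpy, scipy, OpenCV 4.12 (cv2) and the standard library are available. Lean on these libraries where they do the work, as an engineer would, in place of code of your own. Each camera call takes 0.05 s, during which the arm holds its last target. There are 200 camera calls.

## Task

Lift the blue lid off the white pail by its black knob and lay it flat, knob up, on the middle of the square wooden board, setting it down rather than dropping it. Then grip the upright orange fin of the cam lever, draw the lamp's spring-loaded sliding arm out over the open pail until its yellow pointer stands at the red mark and, keeping the arm at that mark, swing the lever fully closed so that it lies along the arm. Finish still gripping the fin, lever closed and arm held at the mark (the spring pulls the arm back if you let go), and leave the other things on the table where they are.

Things in the scene. Friction and masses are not known exactly. Their poses are not given: they have to be found in the camera images.
- lid: round loose blue lid on the pail, 164 mm across, 0.25 kg. Origin: centre of its underside, z up. Above it: a plug 134 mm across from 0 to 8 mm (loose in the pail's 148 mm mouth), the disc from 8 to 14 mm, a stem 16 mm thick to 28 mm, a black cylindrical knob 32 mm across from 28 to 50 mm; grip the knob with the TCP about 39 mm above the origin
- pail: open white pail, fixed on the rig's plank, 120 mm high, 156 mm across at the rim, rim 138 mm above the table; origin: centre of its underside. Brass shackles lie inside. It stands centred under the place where the lamp comes when the arm is at the mark; the lamp's underside is then 25 mm above the rim, so the lid (knob top 42 mm above the rim) must be off first
- board: square light wooden board fixed to the table, 220 x 220 x 20 mm; origin: centre of its underside, its top 20 mm above it; the lid is laid on it
- rig: fixed lamp stand: dark plank 170 x 620 x 18 mm (x, y, z), origin at the centre of its underside, z up; the arm slides out along its +y. A post with a 40 x 40 mm head, top 230 mm above the table, stands at y = -270 mm and carries a bar along +y, 205 mm above the table, and a white scale strip 24 mm wide along the bar's +x side (x = 40 to 64 mm, top 210 mm above the table)
- boom (a joint): how far the arm is drawn out along the rig's +y, m: 0 fully in, 0.18 at the red mark, stop at 0.21. Return spring 20 N/m (zero at 0) and 1.5 N friction; springs back if let go. The arm: a 28 mm square aluminium sleeve, a black 44 mm collar at its rear (top 227 mm above the table), a lamp 72 mm across hanging at its front, 220 mm ahead of the collar's centre, underside 163 mm above the table
- mark (a point): centre of the red line, 6 mm wide, across the white scale strip; axes as the rig's
- pointer (a point): tip of the yellow pointer on the collar, over the strip; axes as the rig's. It stands at the same distance along the rig's y as the mark when the arm is at 0.18
- pivot (a point): on the lever's upright hinge axis, on top of the collar at the collar's centre, 237 mm above the table (the top face of the lever's arm); moves with the sliding arm, axes as the rig's, so that the arm slides out along this point's +y
- lever (a joint): angle of the orange cam lever about the pivot, rad: 0 fully closed against its stop, lying along the arm towards the lamp (+y of the pivot point); grows as it swings out towards the rig's -x (anticlockwise from above), up to 1.15. It stays where it is left (friction 0.08 N m). Lever arm 16 mm wide and 8 mm thick
- fin: upright orange grip fin standing on the lever: 12 mm thick (x), 40 mm long along the lever (y), 45 mm high; origin: centre of its foot, 237 mm above the table and 70 mm from the pivot; its y axis points along the lever away from the pivot. Grip it across its thickness from above with the TCP about 25 mm above its origin
- float: cork disc 64 mm across, 30 mm high, on the rig's plank under the arm; leave alone
- brush: hand brush lying near the robot; leave alone
- mug: blue mug, 80 mm across, 90 mm high; leave alone
- flask_a: orange flask with black cap, 72 mm across, 170 mm high; leave alone
- flask_b: a second such flask; leave alone
- grease: yellow jar with black cap, 70 mm across, 90 mm high; leave alone
Mind the look-alikes: they are no part of the job. Of the things shaped like the lid, the blue one is meant.

How it is judged:
By the outcome, as a careful person would: the job done as asked, in the order asked, and still so for the second after the job is handed in, while the arm keeps its last pose, push and grip.
It also fails if it takes over 67 s, if anything falls off the work surface, if the arm or the gripper's body presses on something with over 40 N, if the wrist force passes 120 N, or if a joint passes its speed limit or range.

## Working session

There is one attempt and no reset: what is moved stays moved. The work goes in short steps, Python scripts to look and compute and a shell command to move; the robot and the scene stay as the last step left them, time stands still between calls to the robot, and variables do not carry over. Pictures are saved under pics/ and viewed, at most 10 in all, crops included, and the job is handed in when it is done.

```bash
mkdir -p pics; ls; python3 - <<'E'
from bench import manip
import cv2,numpy as np
s=manip.state()
print(s['clock'],s['eef_pos'],np.round(s['tool_rot'],3),s['finger_gap'])
a=[]
for n in("top","side"):
    f=manip.grab_frame(n);print(n,{k:np.round(v,4).tolist() for k,v in f.items() if k!='frame'})
    cv2.imwrite(f'pics/{n}0.png',f['frame'][:,:,::-1])
    np.savez(f'pics/{n}0.npz',**f)
E
```

```text
pics
0.0 [237.07212237 604.44117104 248.82124165] [[-0.931  0.365 -0.001]
 [ 0.365  0.931 -0.002]
 [-0.    -0.003 -1.   ]] 1.0015823289026506
top {'fx': 373.9056, 'fy': 373.9056, 'cx': 250.065, 'cy': 185.8883, 'pose': [[0.0071, 0.9854, -0.1703, 250.7177], [-1.0, 0.0064, -0.0045, 104.9973], [-0.0033, 0.1703, 0.9854, 1416.3453], [0.0, 0.0, 0.0, 1.0]]}
side {'fx': 383.756, 'fy': 383.756, 'cx': 255.9955, 'cy': 191.494, 'pose': [[0.9438, 0.2135, -0.2521, 100.0208], [-0.3301, 0.6395, -0.6943, -957.5396], [0.013, 0.7385, 0.6741, 1150.9318], [0.0, 0.0, 0.0, 1.0]]}
```

View pics/top0.png

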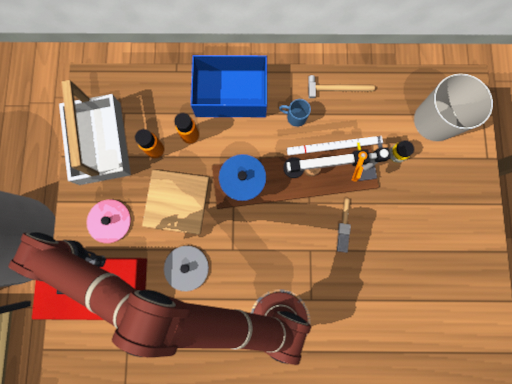

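View pics/side0.png

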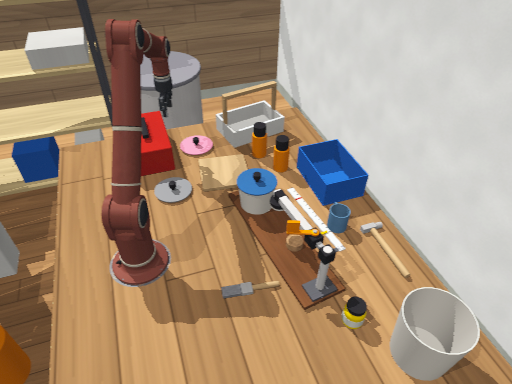

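The top view shows the blue lid at (242,177), board at (178,202), and rig with its post at (384,155). The lever's orange fin is near (358,170), with the lamp at (290,166). The side view agrees. Next I'll zoom in on the rig and mask by colour.

```bash
cat > h.py <<'E'
import numpy as np,cv2
from bench import manip
def load(p): return dict(np.load(p))
def grab(n,tag):
    f=manip.grab_frame(n);np.savez(f'pics/{n}{tag}.npz',**f);return f
def ray(f,u,v,z):
    P=f['pose'];d=P[:3,:3]@np.array([(u-f['cx'])/f['fx'],-(v-f['cy'])/f['fy'],-1]);o=P[:3,3]
    return o+d*(z-o[2])/d[2]
def px(f,p):
    P=f['pose'];c=P[:3,:3].T@(np.array(p)-P[:3,3]);return np.array([f['cx']+f['fx']*c[0]/-c[2],f['cy']-f['fy']*c[1]/-c[2]])
def blobs(f,lo,hi,mn=8,roi=None):
    h=cv2.cvtColor(np.ascontiguousarray(f['frame']),cv2.COLOR_RGB2HSV);m=cv2.inRange(h,lo,hi)
    if roi:
        k=np.zeros_like(m);k[roi[1]:roi[3],roi[0]:roi[2]]=255;m&=k
    n,l,st,c=cv2.connectedComponentsWithStats(m)
    return [(c[i].round(1).tolist(),st[i].tolist(),l==i) for i in range(1,n) if st[i][4]>=mn]
def crop(f,r,k,name):
    c=np.ascontiguousarray(f['frame'][r[1]:r[3],r[0]:r[2],::-1]);cv2.imwrite(name,cv2.resize(c,None,fx=k,fy=k,interpolation=cv2.INTER_CUBIC))
E
python3 - <<'E'
from h import *
t=load('pics/top0.npz');s=load('pics/side0.npz')
a=(215,125,415,215);b=(230,160,350,310)
A=cv2.resize(t['frame'][a[1]:a[3],a[0]:a[2]],None,fx=4,fy=4,interpolation=cv2.INTER_CUBIC)
cv2.imwrite('pics/c1.png',A[:,:,::-1]); crop(s,b,4,'pics/c2.png')
for n,f,roi in(('top',t,(200,120,420,240)),('side',s,(230,150,370,320))):
    for c,lo,hi in(('red',(0,150,120),(4,255,255)),('yel',(24,150,150),(34,255,255)),('orange',(8,200,180),(20,255,255)),('blue',(100,130,90),(118,255,255)),('black',(0,0,0),(180,255,45))):
        for x in blobs(f,lo,hi,3,roi): print(n,c,x[0],x[1])
x=blobs(t,(100,150,60),(118,255,255),200,(210,140,275,210))[0]
print('lid disc',cv2.fitEllipse(max(cv2.findContours(x[2].astype('uint8'),0,1)[0],key=len)))
E
```

```text
top red [305.0, 150.5] [305, 149, 1, 4, 4]
top yel [358.7, 146.3] [357, 143, 4, 7, 18]
top yel [394.5, 146.5] [393, 145, 4, 4, 10]
top yel [402.3, 157.8] [398, 156, 10, 4, 21]
top orange [358.7, 166.8] [352, 152, 15, 29, 160]
top blue [294.7, 122.1] [289, 120, 12, 6, 53]
top blue [242.1, 177.3] [219, 155, 47, 46, 1619]
top black [404.5, 148.6] [397, 141, 16, 16, 201]
top black [380.6, 156.8] [375, 149, 15, 13, 75]
top black [386.2, 148.2] [385, 148, 3, 2, 4]
top black [355.5, 157.3] [353, 151, 7, 15, 49]
top black [366.2, 151.2] [364, 150, 5, 4, 8]
top black [366.4, 160.3] [363, 156, 7, 8, 27]
top black [293.7, 166.7] [284, 158, 19, 20, 146]
top black [243.7, 173.0] [243, 172, 3, 3, 6]
top black [243.6, 178.1] [241, 176, 5, 4, 8]
side yel [312.0, 231.5] [311, 231, 3, 2, 4]
side yel [323.5, 232.2] [321, 231, 6, 3, 12]
side yel [352.5, 315.4] [344, 306, 22, 14, 108]
side orange [280.8, 150.9] [275, 150, 13, 3, 18]
side orange [274.0, 154.0] [274, 152, 1, 5, 5]
side orange [292.4, 221.2] [287, 220, 13, 3, 29]
side orange [286.7, 231.7] [286, 231, 2, 2, 3]
side orange [305.0, 232.3] [289, 230, 30, 5, 67]
side blue [331.9, 174.4] [297, 150, 71, 55, 2861]
side blue [256.3, 181.9] [237, 169, 40, 26, 771]
side black [282.0, 150.0] [281, 150, 3, 1, 3]
side black [256.5, 177.8] [254, 176, 6, 6, 26]
side black [276.0, 197.8] [274, 194, 5, 9, 24]
side black [276.3, 206.5] [271, 204, 11, 5, 27]
side black [312.3, 240.3] [305, 234, 18, 15, 128]
side black [325.9, 257.2] [319, 250, 16, 14, 124]
side black [351.9, 302.4] [347, 297, 12, 11, 82]
side black [355.3, 312.9] [348, 309, 17, 7, 36]
lid disc ((242.17160034179688, 177.14707946777344), (44.40232849121094, 45.66304397583008), 81.80506134033203)
```

View pics/c1.png

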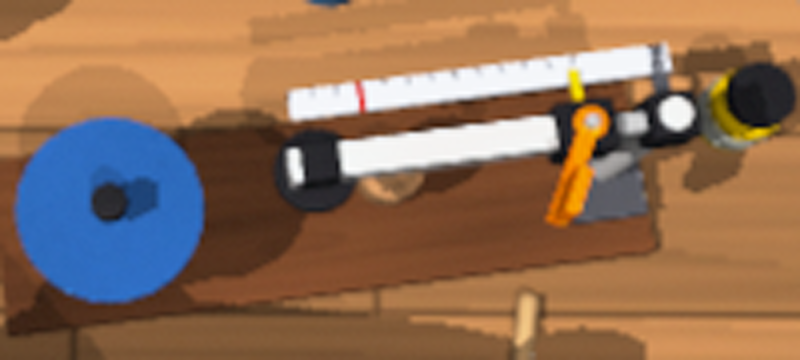

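View pics/c2.png

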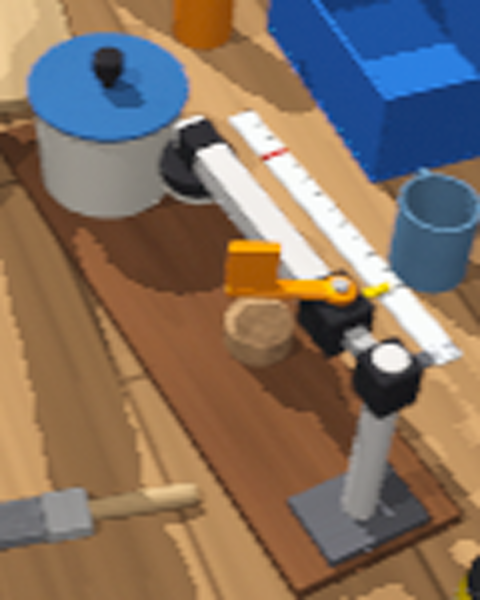

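The crops show the red mark at top-image pixel (305.5,149.2), pivot at about (362.5,155.5), pointer tip near (358.5,143) and lid knob at (243,175). The strip runs from (287.5,151.5) to (382,139.6).

```bash
python3 - <<'E'
from h import *
t=load('pics/top0.npz');s=load('pics/side0.npz');np.set_printoptions(precision=1,suppress=True)
F=t['frame']
# strip mask
x=max(blobs(t,(0,0,190),(180,40,255),50,(280,130,390,156)),key=lambda b:b[1][4]);
for b in blobs(t,(0,0,190),(180,40,255),40,(280,130,390,170)):print(b[0],b[1])
ys,xs=np.nonzero(sum(b[2] for b in blobs(t,(0,0,190),(180,40,255),20,(284,134,390,156))))
# keep strip only
W=np.array([ray(t,u,v,210)[:2] for u,v in zip(xs,ys)])
vx,vy,x0,y0=cv2.fitLine(W.astype('f4'),cv2.DIST_HUBER,0,.01,.01).ravel()
d=np.array([vx,vy])*np.sign(vy);print('strip dir',d,'yaw',np.degrees(np.arctan2(-d[0],d[1])),x0,y0)
# red pixel centroid via redness
R=F.astype(int);r=(R[...,0]-R[...,1]).clip(0)*(R[...,0]>R[...,2]+30);
yy,xx=np.mgrid[143:157,300:311];w=r[143:157,300:311]*((r[143:157,300:311]>60))
print('red px',(xx*w).sum()/w.sum(),(yy*w).sum()/w.sum())
mk=ray(t,(xx*w).sum()/w.sum(),(yy*w).sum()/w.sum(),210);print('mark',mk)
pv=ray(t,362.5,155.5,238);print('pivot',pv)
pt=ray(t,358.5,144.5,212);print('pointer',pt)
print('along: mark-pointer',(mk-pt)[:2]@d,'mark-pivot',(mk-pv)[:2]@d,'lat',(mk-pv)[:2]@[d[1],-d[0]])
b=max(blobs(t,(8,200,180),(20,255,255),3,(345,145,375,190)),key=lambda b:b[1][4])
print('lid top',ray(t,242.2,177.1,144),'side',ray(s,256.5,181.9,144))
kn=blobs(t,(0,0,0),(180,255,60),3,(232,165,252,187));print([(k[0],k[1]) for k in kn]);print('knob',ray(t,242.2,175.3,180))
kn=blobs(s,(0,0,0),(180,255,60),3,(245,165,265,187));print([(k[0],k[1]) for k in kn])
print('predict lamp at mark',pv[:2]+d*400)
for p in((352.5,179),(358,180),(362,166)):print('fin',p,ray(t,*p,282),ray(t,*p,237))
# board
b=blobs(t,(12,60,120),(25,150,255),800,(135,160,220,245))
for q in b:
    c=max(cv2.findContours(q[2].astype('uint8'),0,1)[0],key=len);rr=cv2.minAreaRect(c);print(q[0],q[1],rr);bx=cv2.boxPoints(rr);print(np.array([ray(t,*p,20)[:2] for p in bx]),ray(t,*rr[0],20))
crop(t,(130,155,230,245),6,'pics/bd.png')
E
```

```text
[341.2, 144.0] [306, 137, 72, 16, 513]
[295.2, 149.9] [287, 146, 18, 9, 127]
[383.6, 152.7] [380, 149, 8, 8, 51]
[326.6, 160.8] [300, 154, 54, 15, 458]
strip dir [-0.1  1. ] yaw 6.714988 597.5068 -162.2916
red px 304.6909372579396 148.83191324554608
mark [585.5 -70.5 210. ]
pivot [ 556.6 -253.2  238. ]
pointer [ 601.  -249.5  212. ]
along: mark-pointer 179.5980244553839 mark-pivot 178.12173921509608 lat 50.09895360296419
lid top [501.3 138.3 144. ] side [497.3 132.6 144. ]
[([241.9, 175.4], [238, 171, 9, 9, 56])]
knob [500.4 137.4 180. ]
[([256.6, 176.0], [254, 172, 6, 10, 48])]
predict lamp at mark [509.8 144. ]
fin (352.5, 179) [ 470.3 -205.8  282. ] [ 479.1 -218.1  237. ]
fin (358, 180) [ 467.3 -222.6  282. ] [ 475.9 -235.6  237. ]
fin (362, 166) [ 511.6 -236.8  282. ] [ 522.  -250.4  237. ]
[174.0, 204.0] [135, 160, 85, 85, 6293] ((177.0, 202.0), (84.0, 84.0), 90.0)
[[590.  553.9]
 [592.  231.3]
 [273.5 224.5]
 [271.3 534.9]] [428.6 386.   20. ]
```

View pics/bd.png

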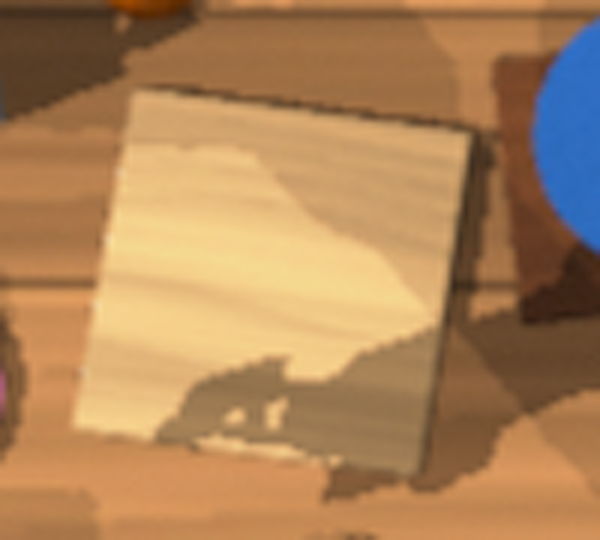

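The board crop shows corners at (135,90), (470,130), (418,472) and (76,428), at 6x with offset (130,155). I'll move above the lid.

```bash
python3 -m jog '[-15,-12,0,0,85,-30,-24,0,0,85,-30,-24,0,0,85,-30,-24,0,0,85,-30,-24,0,0,85,-30,-24,0,0,85,-30,-24,0,0,85,-30,-24,0,0,85,-30,-24,0,0,85,-30,-24,0,0,85,-30,-24,0,0,85,-30,-24,0,0,85,-30,-24,0,0,85,-30,-24,0,0,85,-11,-13,0,0,85,0,0,0,0,85,0,0,0,0,85]' 60
python3 - <<'E'
from h import *
t=load('pics/top0.npz');np.set_printoptions(precision=1,suppress=True)
C=[ray(t,130-.5+(x+.5)/6,155-.5+(y+.5)/6,20) for x,y in((135,90),(470,130),(418,472),(76,428))];print('board',np.mean(C,0),np.array(C)[:,:2].tolist())
f=grab('wrist','1');cv2.imwrite('pics/w1.png',f['frame'][:,:,::-1]);print(f['pose'],f['fx'],f['cx'],f['cy'])
for z in(144,180):print(px(f,(500.4,137.4,z)))
E
```

```text
clock: 1.8
eef_pos: [500.9, 140.4, 249.7]
tool_rot: [[-0.931, 0.365, -0.001], [0.365, 0.931, 0.001], [0.001, 0.0, -1.0]]
force: [-0.4, 0.5, 0.5]
finger_gap: 0.994
grip_force: 0.0
board [432.9 392.2  20. ] [[552.777238122676, 486.29775301307586], [528.1810258430169, 272.13843047796524], [312.42143750067424, 298.636435482732], [338.06524039548316, 511.8499512931875]]
[[  0.4  -0.9  -0.2 438.7]
 [  0.9   0.4   0.1 165.4]
 [  0.   -0.3   1.  373.4]
 [  0.    0.    0.    1. ]] 300.8976383386992 255.81290913019208 190.94949325747157
[251.4 196.3]
[250.7 211.3]
```

View pics/w1.png

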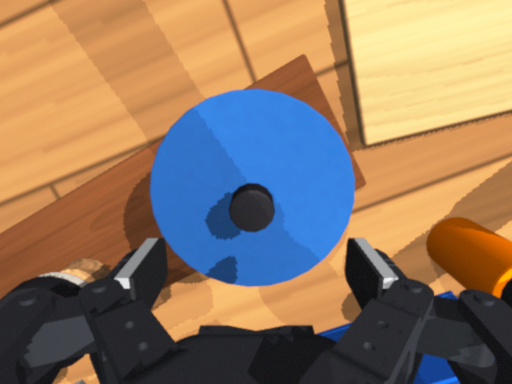

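The wrist view shows the lid disc centred near (252,187) and knob at (252,208), between the open fingers, with the board edge upper right.

```bash
python3 - <<'E'
from h import *
np.set_printoptions(precision=1,suppress=True)
f=load('pics/wrist1.npz')
x=max(blobs(f,(100,120,60),(118,255,255),500,(140,80,365,295)),key=lambda b:b[1][4])
m=x[2].astype('uint8');c=max(cv2.findContours(m,0,1)[0],key=len);e=cv2.fitEllipse(cv2.convexHull(c));print(e,ray(f,*e[0],144))
k=blobs(f,(0,0,0),(180,255,70),100,(220,175,285,240))
for b in k:print(b[0],b[1],ray(f,*b[0],178))
E
```

```text
((251.96385192871094, 187.17723083496094), (196.29994201660156, 204.29856872558594), 88.7466812133789) [493.6 140.6 144. ]
[251.1, 207.5] [229, 184, 45, 47, 1656] [498.6 138.4 178. ]
```

```bash
python3 -m jog '[0.5,-2.5,6,0,85,0,0,15,0,85,0,0,20,0,85,0,0,20,0,85,0,0,14,0,85,0,0,5,0,85,0,0,0.7,0,85,0,0,0,0,60,0,0,0,0,40,0,0,0,0,20,0,0,0,0,20,0,0,0,0,20,0,0,0,0,20,0,0,0,0,20,0,0,0,0,20]' 60
```

```text
clock: 3.35
eef_pos: [500.6, 137.4, 170.1]
tool_rot: [[-0.931, 0.365, 0.001], [0.365, 0.931, 0.0], [-0.001, 0.001, -1.0]]
force: [0.3, -0.9, 6.4]
finger_gap: 0.355
grip_force: 59.1
```

```bash
python3 -m jog '[0,0,-5,0,20,0,0,-15,0,20,0,0,-20,0,20,0,0,-20,0,20,10,13,-5,0,20,17,23,0,0,20,17,23,0,0,20,17,23,0,0,20,17,24,0,0,20,17,23,0,0,20,17,23,0,0,20,17,24,0,0,20,17,23,0,0,20,10,13.5,0,0,20,0,0,0,0,20,0,0,0,0,20]'
python3 - <<'E'
from h import *
np.set_printoptions(precision=1,suppress=True)
s=manip.state();print(s['eef_pos'],s['finger_gap'],s['grip_force'],s['force'])
t=grab('top','2');w=grab('wrist','2');z=s['eef_pos'][2]-39+14
for n,f,r in(('top',t,(100,120,300,300)),('wrist',w,(0,0,512,384))):
    b=max(blobs(f,(100,120,60),(118,255,255),200,r),key=lambda b:b[1][4]);print(n,b[0],b[1])
A=np.hstack([cv2.resize(t['frame'][130:280,100:300],(400,300)),cv2.resize(w['frame'],(400,300))]);cv2.imwrite('pics/a2.png',A[:,:,::-1])
E
```

```text
clock: 4.95
eef_pos: [432.8, 390.6, 233.7]
tool_rot: [[-0.931, 0.366, -0.001], [0.366, 0.931, -0.003], [-0.0, -0.003, -1.0]]
force: [-0.2, 0.3, -2.5]
finger_gap: 0.354
grip_force: 59.7
[432.8 390.6 233.7] 0.3540348290507689 59.70473527908325 [-0.2  0.3 -2.5]
top [175.4, 184.8] [156, 169, 33, 39, 593]
wrist [255.8, 178.3] [105, 78, 303, 201, 43579]
```

View pics/a2.png

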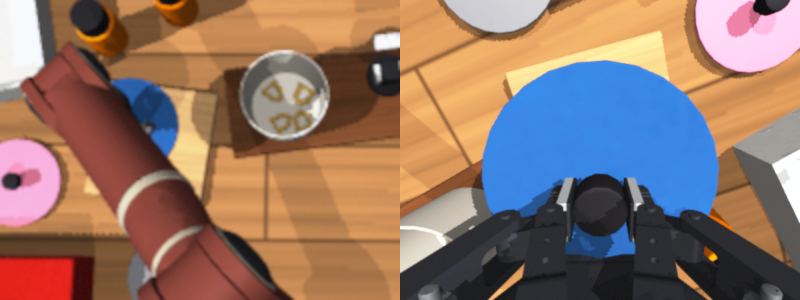

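Left (top): open pail with shackles, and the lid under the arm over the board. Right (wrist): the lid is level, with its knob held between the pads and the board beneath. I'll lower it.

```bash
python3 -m jog '[0.6,1.5,6,0,20,0,0,16,0,20,0,0,25,0,20,0,0,30,0,20,0,0,30,0,20,0,0,25,0,20,0,0,16,0,20,0,0,10,0,20,0,0,5,0,20,0,0,3,0,20,0,0,2,0,20,0,0,0,0,20,0,0,0,0,20]'
```

```text
clock: 6.35
eef_pos: [432.8, 394.0, 66.9]
tool_rot: [[-0.931, 0.365, 0.001], [0.365, 0.931, 0.001], [-0.001, 0.001, -1.0]]
force: [0.5, -0.2, -2.2]
finger_gap: 0.354
grip_force: 59.7
```

```bash
python3 -m jog '[0,-1,2,0,20,0,0,2,0,20,0,0,1,0,20,0,0,0.5,0,20,0,0,0.5,0,20,0,0,0,0,20,0,0,0,0,20]'
```

```text
clock: 7.05
eef_pos: [432.2, 392.8, 60.3]
tool_rot: [[-0.931, 0.365, 0.0], [0.365, 0.931, -0.0], [-0.0, -0.0, -1.0]]
force: [-0.4, -0.5, -3.1]
finger_gap: 0.353
grip_force: 59.7
```

```bash
python3 -m jog '[0,0,0.5,0,20,0,0,0.5,0,20,0,0,0,0,20]'; python3 -m jog '[0,0,0.5,0,20,0,0,0,0,20]'
```

```text
clock: 7.35
eef_pos: [432.3, 392.9, 59.9]
tool_rot: [[-0.931, 0.365, 0.0], [0.365, 0.931, 0.0], [-0.0, 0.0, -1.0]]
force: [-2.0, -0.9, 2.4]
finger_gap: 0.36
grip_force: 60.2
clock: 7.55
eef_pos: [432.2, 392.9, 59.9]
tool_rot: [[-0.931, 0.365, 0.0], [0.365, 0.931, 0.0], [-0.0, 0.0, -1.0]]
force: [-2.2, -1.7, 5.7]
finger_gap: 0.355
grip_force: 60.5
```

```bash
python3 -m jog '[0,0,0,0,40,0,0,0,0,70,0,0,0,0,85,0,0,0,0,85,0,0,-5,0,85,0,0,-20,0,85,0,0,-35,0,85,0,0,-40,0,85,0,0,-40,0,85,0,0,-40,0,85,0,0,-40,0,85,0,0,-30,0,85,0,0,-15,0,85,0,0,-5,0,85,0,0,0,0,85]'
python3 - <<'E'
from h import *
np.set_printoptions(precision=1,suppress=True)
s=manip.state();print(s['qpos'],s['force'])
S=load('pics/side0.npz');print('fin top side',ray(S,293.2,221.3,282))
t=load('pics/top0.npz');F=t['frame'].astype(int)
# strip upper/lower edges: brightness centroid per column
W=[]
for u in range(292,378):
    if 301<u<309 or 354<u<363: continue
    yc=151-(u-287.5)*.126; vs=np.arange(int(yc)-7,int(yc)+8); w=(F[vs,u].min(-1)-140).clip(0)
    W.append(ray(t,u,(vs*w).sum()/w.sum(),210)[:2])
W=np.array(W,'f4');l=cv2.fitLine(W,cv2.DIST_HUBER,0,.01,.01).ravel();print(l,np.degrees(np.arctan2(-l[0]*np.sign(l[1]),abs(l[1]))))
b=blobs(t,(100,120,60),(118,255,255),200,(0,0,1,1))
E
```

```text
clock: 9.05
eef_pos: [432.1, 392.8, 329.2]
tool_rot: [[-0.931, 0.365, 0.001], [0.365, 0.931, 0.001], [-0.0, 0.001, -1.0]]
force: [0.2, 0.3, -1.0]
finger_gap: 0.992
grip_force: 0.0
[-0.8  0.4  0.   1.5 -0.   1.2  0.4] [ 0.2  0.3 -1. ]
fin top side [ 489.2 -228.6  282. ]
[   0.1   -1.   594.5 -131.7] 7.9193215
```

```bash
python3 -m jog '[-9,-18,0,0,85,-17,-34,0,0,85,-17,-34,0,0,85,-17,-34,0,0,85,-17,-34,0,0,85,-17,-34,0,0,85,-17,-34,0,0,85,-17,-34,0,0,85,-17,-34,0,0,85,-17,-34,0,0,85,-17,-34,0,0,85,-17,-34,0,0,85,-17,-34,0,0,85,-17,-34,0,0,85,-17,-34,0,0,85,-17,-34,0,0,85,-10,-20,0,0,85,-6,-9,0,0,85,0,0,0,0,85,0,0,0,0,85]'
python3 - <<'E'
from h import *
np.set_printoptions(precision=2,suppress=True)
print(manip.state()['qpos'])
f=grab('wrist','3');t=grab('top','3')
A=np.hstack([cv2.resize(f['frame'],(480,360)),cv2.resize(t['frame'][140:260,120:225],(315,360))]);cv2.imwrite('pics/a3.png',A[:,:,::-1])
for b in blobs(f,(8,170,120),(20,255,255),50):print(b[0],b[1],cv2.minAreaRect(np.argwhere(b[2])[:,::-1].astype('f4')))
x=max(blobs(t,(100,120,60),(118,255,255),200,(120,140,225,260)),key=lambda b:b[1][4]);print('lid',x[0],ray(t,*x[0],34))
E
```

```text
clock: 11.05
eef_pos: [489.5, -226.1, 328.0]
tool_rot: [[-0.932, 0.363, -0.002], [0.363, 0.932, 0.002], [0.002, 0.001, -1.0]]
force: [0.5, 0.2, 0.5]
finger_gap: 0.999
grip_force: 0.0
[ 0.21  0.38  0.27  1.63 -0.11  1.15  1.7 ]
[327.1, 119.4] [163, 0, 349, 210, 7710] ((349.03173828125, 117.91358947753906), (54.819007873535156, 397.9298095703125), 60.669551849365234)
[374.9, 152.8] [347, 134, 49, 40, 626] ((372.7000732421875, 155.39999389648438), (27.280027389526367, 45.615779876708984), 63.43495178222656)
[383.8, 173.7] [368, 165, 35, 18, 118] ((384.794921875, 173.44631958007812), (6.668436050415039, 37.44049072265625), 69.67686462402344)
[254.8, 230.3] [232, 170, 79, 134, 3246] ((257.1000061035156, 228.20001220703125), (64.19422912597656, 143.2511749267578), 18.434947967529297)
[230.0, 195.7] [223, 190, 16, 13, 51] ((230.79505920410156, 194.7541046142578), (4.993438720703125, 17.156944274902344), 50.194427490234375)
lid [174.3, 200.2] [433.55 393.5   34.  ]
```

View pics/a3.png

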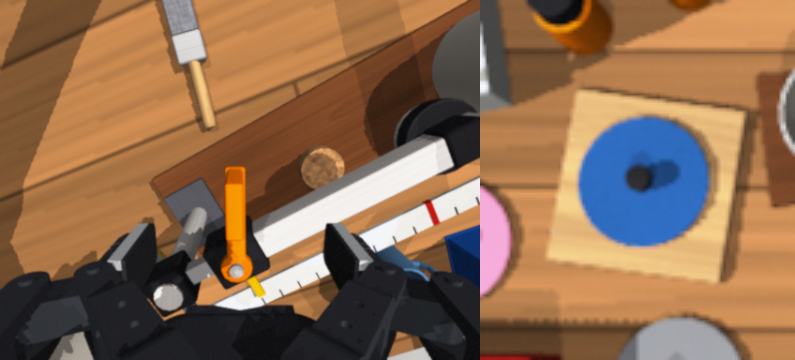

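Left (wrist): the lever with its fin is vertical at x≈235 (480-wide), fin end at y≈168 and pivot at (237,271), already nearly aligned with the tool. Right (top): the lid lies knob-up, centred on the board.

```bash
python3 - <<'E'
from h import *
np.set_printoptions(precision=1,suppress=True)
f=load('pics/wrist3.npz')
b=[x for x in blobs(f,(8,170,120),(20,255,255),20,(215,165,275,310))]
m=sum(x[2] for x in b)
for v in range(174,306,6):
    u=np.nonzero(m[v])[0]
    if len(u):
        w=(u.min()+u.max())/2;print(v,u.min(),u.max(),ray(f,w,v,282)[:2],ray(f,w,v,237)[:2],f['frame'][v,int(w)])
print('pivot',ray(f,252.8,289,240))
R=f['frame'].astype(int);yy,xx=np.mgrid[210:242,445:480];w=((R[210:242,445:480,0]-R[210:242,445:480,1])>90)&(R[210:242,445:480,2]<110)
print('mark',w.sum(),ray(f,xx[w].mean(),yy[w].mean(),210),xx[w].mean(),yy[w].mean())
E
```

```text
174 216 225 [ 454.  -233.4] [ 461.1 -241.9] [123  70  41]
180 219 262 [ 461.5 -224. ] [ 470.6 -230.1] [188  89   0]
186 240 274 [ 468.3 -216.4] [ 479.2 -220.4] [201  93   0]
192 236 274 [ 471.3 -218.9] [ 482.9 -223.5] [195  89   0]
198 223 274 [ 473.3 -223.8] [ 485.5 -229.7] [246 149   0]
204 239 270 [ 478.  -221.8] [ 491.5 -227.2] [246 154   0]
210 236 271 [ 481.3 -223.7] [ 495.6 -229.7] [246 154   0]
216 234 262 [ 483.6 -228.2] [ 498.6 -235.3] [246 151   0]
222 239 261 [ 487.6 -228.5] [ 503.6 -235.7] [246 152   0]
228 240 261 [ 491.4 -229.6] [ 508.3 -237.1] [246 151   0]
234 240 261 [ 495.  -231.1] [ 512.9 -239. ] [246 153   0]
240 240 261 [ 498.7 -232.6] [ 517.6 -240.8] [246 153   0]
246 241 261 [ 502.5 -233.7] [ 522.5 -242.3] [246 153   0]
252 241 261 [ 506.3 -235.2] [ 527.2 -244.2] [246 153   0]
258 242 262 [ 510.3 -236.2] [ 532.4 -245.4] [246 153   0]
264 243 262 [ 514.3 -237.4] [ 537.4 -247. ] [246 151   0]
270 243 262 [ 518.2 -238.9] [ 542.3 -248.9] [246 151   0]
276 240 267 [ 522.4 -239.9] [ 547.6 -250.1] [246 146   0]
282 237 268 [ 526.2 -242.1] [ 552.4 -252.9] [117 113 110]
288 236 268 [ 530.1 -244. ] [ 557.4 -255.3] [204 201 199]
294 238 266 [ 534.2 -245.6] [ 562.6 -257.3] [193 189 187]
300 246 264 [ 539.1 -245.4] [ 568.7 -257.1] [215 103   0]
pivot [ 556.7 -254.3  240. ]
mark 167 [584.  -72.3 210. ] 461.07185628742513 227.1377245508982
```

```bash
python3 -m jog '[-2.9,-2.4,5,0,85,0,0,15,0,85,0,0,20,0,85,0,0,15,0,85,0,0,8,0,85,0,0,3,0,85,0,0,0,0,60,0,0,0,0,40,0,0,0,0,20,0,0,0,0,4,0,0,0,0,4,0,0,0,0,4,0,0,0,0,4,0,0,0,0,4,0,0,0,0,4]' 60
```

```text
clock: 12.65
eef_pos: [491.7, -231.2, 263.2]
tool_rot: [[-0.931, 0.365, 0.001], [0.365, 0.931, -0.0], [-0.001, 0.0, -1.0]]
force: [0.3, 0.8, 3.3]
finger_gap: 0.127
grip_force: 59.1
```

```bash
python3 -m jog '[1,1.8,0,0,4,2.5,4.4,0,0,4,4.9,8.7,0,0,4,4.9,8.7,0,0,4,4.9,8.7,0,0,4,4.9,8.7,0,0,4,4.9,8.7,0,0,4,4.9,8.7,0,0,4,4.9,8.7,0,0,4,4.9,8.7,0,0,4,2.5,4.4,0,0,4,0,0,0,0,4,0,0,0,0,4]'
```

```text
clock: 13.95
eef_pos: [479.0, -139.2, 263.1]
tool_rot: [[-0.932, 0.363, 0.001], [0.363, 0.932, 0.001], [-0.001, 0.001, -1.0]]
force: [4.3, 0.2, 4.6]
finger_gap: 0.134
grip_force: 59.4
```

```bash
python3 -m jog '[1,1.8,0,0,4,2.5,4.4,0,0,4,4.9,8.7,0,0,4,4.9,8.7,0,0,4,4.9,8.7,0,0,4,4.9,8.7,0,0,4,4.9,8.7,0,0,4,4.9,8.7,0,0,4,4.9,8.7,0,0,4,2.5,4.4,0,0,4,0,0,0,0,4,0,0,0,0,4]'
cat >> h.py <<'E'
def strip(tag):
    # pointer and mark along the rig's y
    d=np.array([-.1378,.9905]);f=grab('wrist',tag);t=grab('top',tag)
    s=manip.state();print('tcp',s['eef_pos'].round(1),'F',s['force'].round(1))
    for n,g in(('wrist',f),('top',t)):
        for c,lo,hi in(('red1',(0,150,100),(6,255,255)),('red2',(174,120,100),(180,255,255)),('yel',(24,180,150),(33,255,255))):
            for b in blobs(g,lo,hi,4,None if n=='wrist' else (290,130,370,165)):
                print(n,c,b[0],b[1],ray(g,*b[0],211)[:2].round(1),'along',(ray(g,*b[0],211)[:2]@d).round(1))
    A=np.hstack([cv2.resize(f['frame'],(480,360)),cv2.resize(t['frame'][110:230,230:335],(315,360))]);cv2.imwrite(f'pics/s{tag}.png',A[:,:,::-1])
E
python3 -c "
from h import *
strip('4')"
```

```text
clock: 15.15
eef_pos: [468.2, -59.5, 263.2]
tool_rot: [[-0.931, 0.366, 0.003], [0.366, 0.931, -0.001], [-0.003, -0.0, -1.0]]
force: [6.3, -0.3, 2.3]
finger_gap: 0.132
grip_force: 59.1
tcp [468.2 -59.6 263.1] F [ 6.1 -0.9  2.1]
top red1 [310.0, 145.2] [309, 144, 3, 3, 5] [597.9 -88.2] along -169.8
```

View pics/s4.png

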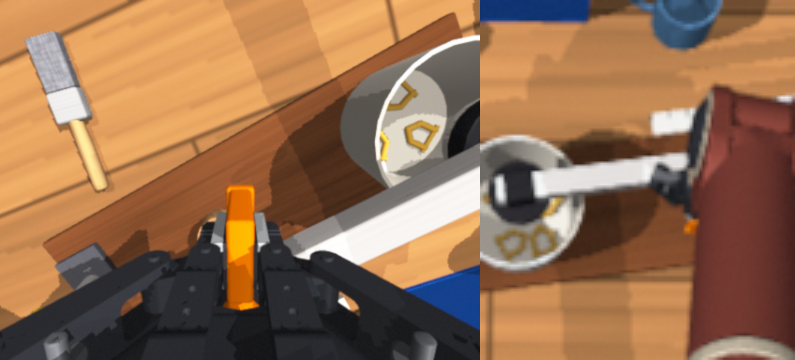

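The wrist view shows the fin gripped straight in the pads. The top view shows the lamp over the open pail, but the pointer is hidden there, so I'll use the side camera.

```bash
cat >> h.py <<'E'
def side(f):
    d=np.array([-.1378,.9905])
    for c,lo,hi in(('red1',(0,90,100),(6,255,255)),('red2',(170,70,100),(180,255,255)),('yel',(22,150,140),(34,255,255))):
        for b in blobs(f,lo,hi,3,(280,180,345,250)):
            q=ray(f,*b[0],211)[:2];print(c,b[0],b[1],q.round(1),'along',(q@d).round(1))
E
python3 - <<'E'
from h import *
print('start');side(load('pics/side0.npz'))
f=grab('side','4');print('now');side(f)
crop(f,(280,180,330,230),8,'pics/s4side.png')
E
```

```text
start
red1 [298.0, 198.0] [296, 197, 5, 3, 5] [582.6 -69.6] along -149.2
yel [311.8, 231.5] [311, 230, 3, 4, 6] [ 560.6 -230.4] along -305.5
yel [323.2, 232.2] [320, 231, 7, 3, 13] [ 594.6 -245.1] along -324.7
now
yel [295.6, 199.3] [293, 198, 6, 3, 10] [571.7 -73.1] along -151.2
```

```bash
python3 -m jog '[1.1,1.9,0,0,4,1.1,2,0,0,4,1.1,1.9,0,0,4,0,0,0,0,4,0,0,0,0,4]'
python3 - <<'E'
from h import *
f=grab('side','5');side(f)
a=load('pics/side0.npz')['frame'].astype(int);b=f['frame'].astype(int)
for n,x in(('0',a),('5',b)):
    print(n);
    for v in range(194,204):print(v,' '.join('%3d,%3d,%3d'%tuple(x[v,u]) for u in range(290,303)))
E
```

```text
clock: 15.8
eef_pos: [467.5, -54.1, 263.1]
tool_rot: [[-0.93, 0.367, 0.003], [0.367, 0.93, -0.002], [-0.004, -0.001, -1.0]]
force: [6.5, -2.6, 1.7]
finger_gap: 0.132
grip_force: 59.0
yel [295.0, 198.3] [293, 197, 5, 3, 10] [571.8 -67.6] along -145.8
0
194 193,157,121 226,223,218 250,252,251 250,252,252 250,252,252 250,252,250 223,225,223 175,177,175 214,202,187 229,201,169 219,173,118 218,172,115 216,169,114
195 200,154,103 200,175,152 230,229,227 250,252,252 250,252,252 250,252,251 250,252,250 250,252,249 250,252,249 244,238,229 228,200,169 219,173,116 217,169,114
196 200,155,101 200,154,102 208,193,182 236,237,237 250,252,253 250,252,252 250,252,251 250,252,250 250,252,249 250,252,248 240,231,220 224,187,144 218,172,116
197 201,155,103 200,155,103 197,157,112 205,195,184 235,237,236 250,252,251 250,252,250 250,252,250 244,226,223 237,179,175 230,142,138 221,117, 82 219,160,110
198 201,155,103 200,155,101 200,154,102 199,163,126 207,198,189 227,200,198 237,179,175 230,143,139 222, 54, 48 216, 96, 93 225,157,154 240,215,207 233,212,193
199 202,157,104 201,155,103 200,155,102 211,164,
[... 1653 characters left out ...]
 182,176,161 228,229,226 250,252,250 250,252,250 245,243,238
200  27, 26, 26  42, 41, 45  50, 49, 53  91, 75, 40 150,117, 45 155,113, 63 166,155,147 227,228,225 250,252,250 250,252,249 250,252,249 250,252,250 250,252,250
201  33, 33, 34  44, 43, 46  49, 49, 53  50, 50, 54 163,122, 84 200,154,103 183,150,119 221,221,218 250,252,251 250,252,251 250,252,251 250,252,250 250,252,250
202  32, 34, 34  42, 41, 45  45, 44, 48  38, 36, 40  98, 73, 55 174,132, 89 199,153,103 196,176,160 228,230,227 250,252,250 250,252,251 250,252,251 250,252,250
203  33, 31, 35  32, 33, 34  27, 27, 30  24, 23, 25 131, 96, 64 187,142, 96 200,153,102 196,155,110 204,193,183 235,237,235 250,252,251 250,252,250 250,252,249
```

```bash
python3 -m jog '[0.7,1.2,0,0,4,0,0,0,0,4,0,1.8,0,1.5,4,-0.1,3.6,0,3,4,-0.1,3.6,0,3,4,-0.1,3.6,0,3,4,-0.1,3.6,0,3,4,-0.1,3.6,0,3,4,-0.1,3.6,0,3,4,-0.1,3.6,0,3,4,-0.1,3.6,0,3,4,-0.1,3.6,0,3,4,0,1.8,0,1.5,4,0,0,0,0,4,0,0,0,0,4]'
cat >> h.py <<'E'
def exp():
    s=manip.state();R=s['tool_rot'];a=np.degrees(np.arctan2(-R[0,0],R[1,0]));r=69.5
    P=np.array([466.9,-52.9])-r*np.array([-.931,.365])
    e=s['eef_pos'][:2]-(P+r*R[:2,0]);print('lever deg',a-7.9,'err world',e.round(2),'along',(e@[-.1378,.9905]).round(2),'tool xy of -err',(-R[:2,:2].T@e).round(2),'F',s['force'].round(1),'M',s['moment'].round(2))
E
python3 -c "
from h import *
exp()"
```

```text
clock: 17.35
eef_pos: [488.3, -24.2, 263.2]
tool_rot: [[-0.623, 0.783, 0.003], [0.783, 0.623, -0.003], [-0.004, 0.001, -1.0]]
force: [6.9, -3.2, 2.3]
finger_gap: 0.13
grip_force: 59.1
lever deg 30.607444449080184 err world [-0.01 -0.35] along -0.35 tool xy of -err [0.27 0.22] F [ 6.9 -3.2  2.3] M [-0.49 -1.18  0.2 ]
```

```bash
python3 -m jog '[0.3,2,0,1.5,4,-0.1,3.6,0,3,4,-0.1,3.6,0,3,4,-0.1,3.6,0,3,4,-0.1,3.6,0,3,4,-0.1,3.6,0,3,4,-0.1,3.6,0,3,4,-0.1,3.6,0,3,4,-0.1,3.6,0,3,4,-0.1,3.6,0,3,4,0,1.8,0,1.5,4,0,0.8,0,0.7,4,0,0,0,0,4,0,0,0,0,4]'
python3 - <<'E'
from h import *
exp()
f=grab('side','6');side(f);t=grab('top','6');
for c,lo,hi in(('red',(0,110,100),(6,255,255)),('yel',(22,150,140),(34,255,255)),('or',(8,180,150),(20,255,255))):
    for b in blobs(t,lo,hi,3,(285,135,345,185)):print(c,b[0],b[1],ray(t,*b[0],211)[:2].round(1))
A=np.hstack([cv2.resize(x,(400,400),interpolation=cv2.INTER_CUBIC) for x in(f['frame'][170:240,260:330],t['frame'][125:195,275:345])]);cv2.imwrite('pics/s6.png',A[:,:,::-1])
E
```

```text
clock: 18.75
eef_pos: [521.5, -9.7, 263.2]
tool_rot: [[-0.137, 0.991, 0.003], [0.991, 0.137, -0.003], [-0.004, 0.002, -1.0]]
force: [7.3, -2.8, 3.3]
finger_gap: 0.136
grip_force: 59.4
lever deg -0.05092887204597396 err world [-0.62 -0.24] along -0.15 tool xy of -err [0.16 0.65] F [ 7.3 -2.8  3.3] M [-0.53 -1.07  0.33]
red1 [299.7, 197.7] [299, 197, 2, 2, 3] [589.  -70.1] along -150.6
yel [295.0, 198.1] [293, 197, 5, 3, 10] [572.2 -66.7] along -144.9
red [295.5, 155.4] [285, 135, 33, 50, 953] [562.6 -39.5]
```

View pics/s6.png

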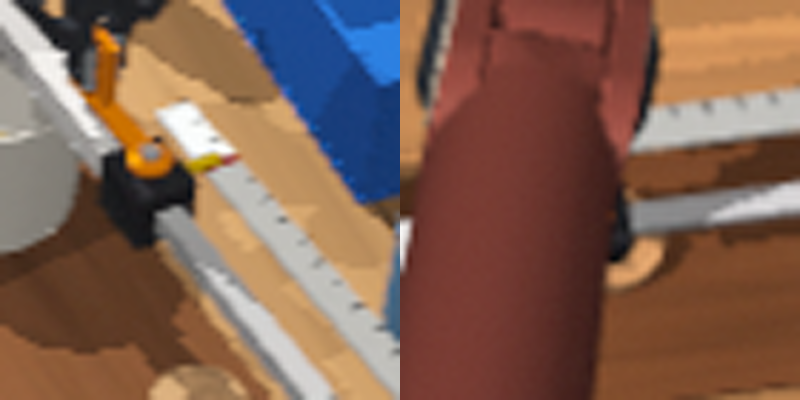

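The side view shows the pointer in line with the red mark and the lever lying along the arm. The top view is blocked by the robot's arm. I'll nudge gently into the stop.

```bash
python3 -m jog '[0,0.8,0,0.6,4,0,0.8,0,0.6,4,0,0,0,0,4,0,0,0,0,4]'; python3 -c "
from h import *
exp();side(grab('side','7'))"
```

```text
clock: 19.25
eef_pos: [522.3, -9.6, 263.1]
tool_rot: [[-0.118, 0.993, 0.001], [0.993, 0.118, -0.004], [-0.004, 0.0, -1.0]]
force: [4.2, -3.8, 4.4]
finger_gap: 0.128
grip_force: 61.3
lever deg -1.1358388401154444 err world [-1.1  -0.31] along -0.15 tool xy of -err [0.18 1.12] F [ 4.2 -3.8  4.4] M [-0.55 -0.84  0.77]
red1 [299.7, 197.7] [299, 197, 2, 2, 3] [589.  -70.1] along -150.6
yel [295.0, 198.1] [293, 197, 5, 3, 10] [572.2 -66.7] along -144.9
```

```bash
python3 -m jog '[0,0,0,0,4,0,0,0,0,4,0,0,0,0,4]'; python3 -c "
from bench import manip
print(manip.hand_in())"
```

```text
clock: 19.6
eef_pos: [522.3, -9.6, 263.2]
tool_rot: [[-0.118, 0.993, 0.001], [0.993, 0.118, -0.004], [-0.004, 0.0, -1.0]]
force: [4.7, -3.4, 4.6]
finger_gap: 0.131
grip_force: 61.3
the job is handed in; nothing more can be done
None
```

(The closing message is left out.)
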